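# Hold a sprung post square with a flanged try square

### The arm

A 6-joint arm with a two-finger parallel gripper is mounted at the origin on a cart in front of the work surface, level with it; the furniture and walls round the work are solid. World frame = base frame: x ahead of the robot, y to its left, z up, the work surface at z = 0. Lengths are in m, angles in rad, forces in N, time in s.
With the tool pointing down it reaches from about 0.35 to 0.975 m from the base axis. Payload 4.9 kg.
Tool frame: the origin (TCP) lies between the finger pads; the fingertips stand 11 mm ahead of it and the grasp point (between the pads) lies 8 mm behind it; z points along the fingers, y is the line along which they close (so a half turn about z gives the same grasp; the last joint's range is limited). The gripper opens to 85 mm and grips with 20 to 120 N. Pads are 22 mm wide; open, the fingers measure 114 mm over their backs; the gripper's body (76 mm by 85 mm) begins 54 mm behind the grasp point. The pads swing forward as they close: fully open they stand 13 mm farther back than shut.
Start: joints at [0.999, 0.053, 1.613, -0, 1.476, -0.119], TCP at [0.273, 0.562, 0.242] pointing down, gripper open.
Joint ranges: [-3.01, 3.01], [-1.01, 2.22], [0.06, 2.58], [-1.02, 4.17], [0.09, 2.62], [-3.14, 3.14]. Speed limits (rad/s): [2.57, 2.57, 3.14, 3.14, 3.14, 3.14].

### API

Orientations are given as a unit quaternion [x, y, z, w].
In Python, from bench import arm gives the robot as it stands.
- The arm moves only by the tool servo_tool, never from a script. Its arguments are lists of equal length, an entry for each row: "offset": the shift along the tool's x, y, z in mm, a list of three; "yaw": the turn about the tool's z in rad. A call has 1 to 8 rows; each row is the pose to reach, as a shift and turn from the pose commanded when the call began, along the tool's axes at that moment; what a row does not reach only later rows make up. A row lasts 1/8 s, in which the tool goes at most 62.5 mm and 10.7 degrees, less where a joint would pass 70% of its speed; a pose out of reach is approached as far as the arm can. A call with a gripper value outside its range is refused whole. "fingers" is the opening, from 0 (shut) to 1 (fully open), set as the call begins (left out, the last holds). The fingers move at their own pace and stop on an object; "force" is the grip in N (left out, the last holds). Time passes only in rows, so rows that repeat a pose let the fingers close. It gives the time, the measured TCP pose, the force, the opening and the grip force at its end, in the units of the state.
- arm.observe(): the state, without advancing time (a new reading comes with each control period).
- arm.get_image(name): name is "side" or "top"; returns the picture (420x560x3 uint8, blue, green, red); there is no depth.
- arm.camera_params(name): a dict with "fov_y" (degrees; the focal length in pixels is half the picture's height over the tangent of half this angle, whatever the lens; pixels are square), "cx", "cy" (the principal point, pixels), "rvec" (rotation vector, rad) and "tvec" (3), from world to camera coordinates, as OpenCV has them. Camera axes: x right, y down, z forward; pixel columns grow to the right and rows downward; lengths in m; the calibration is good to about 2 mm. A picture is of the moment at which its call begins. camera_params takes no time and is no camera call.
- arm.hand_in(): hands the job in; it is judged then, once.
The state is a dict: "t": time; "joint_pos": joint angles; "joint_vel": joint speeds; "joint_efforts": joint torques, N m; "tool_pos": TCP position; "eef_rot": TCP orientation; "wrist_force": force on the tool from outside, world axes, zero at the start; "ft_torque": the same for the moment, N m; "gripper_width": opening from 0.0 (shut) to 1.0 (fully open); "gripper_force": force on a finger pad.
Only numpy, scipy, OpenCV 4.12 (cv2) and the standard library are available. Lean on these libraries where they do the work, as an engineer would, in place of code of your own. Each camera call takes 0.05 s, during which the arm holds its last target. There are 200 camera calls.

### The job

The aluminium post on the base plate leans on its sprung foot. Pick up the steel try square that stands on the worktop, stand its stock flat on the plate in front of the leaning face of the post, and push it into the corner until the stock bears on the plate and the blade's edge lies flush against the middle of the post's face, so that the post stands upright. Finish while still gripping the square and pressing it there (the post leans again if you let go); do not push the post with the gripper itself, and leave the other things on the worktop where they are.

Things in the scene. Friction and masses are not known exactly. Their poses are not given: they have to be found in the camera images.
- square_grip (a point): Point to grip the loose try square, which stands upright: mid-width and mid-thickness of the bright blade (36 mm along x, 8 mm along y), 78 mm above the square's underside, 22 mm below the blade's top. Axes of the square: z up, y across the blade (grip along it), x along the stock towards the heel, the end where the blade stands. The heel face lies 18 mm from this point along +x.
- square_heel (a point): Bottom of the square's heel face (end of stock and outer edge of blade, in one plane): on the underside, in the middle of its width. 18 mm along +x and 78 mm below square_grip, same axes.
- square: The whole try square, steel, about 0.35 kg: a dark stock 90 (x) x 34 (y) x 18 mm high lying flat, and at its +x end a bright upright blade to 100 mm above the underside. Origin under the centre of the stock, axes as for square_grip.
- mount: Fixed foot of the post, bolted on the plate; origin at the worktop under the plate's centre. Its +x is the direction in which the square is to be pushed, z up. The post's face that leans looks to -x. The two foot cheeks (20 mm high, 39 mm over both) stand 3 mm back from that face.
- plate: Fixed aluminium base plate, 150 (x) x 80 (y) x 12 mm thick, its top 12 mm above the worktop; origin and axes as for mount. The free part in front of the post is 108 mm long. A stock pressed on it drags (friction about 0.5 to 0.7), and a hard-pressed square may then pivot in the fingers.
- corner (a point): The corner to press into: foot of the post's front face when upright, mid-face, on the plate's top; 33 mm along +x of the mount's origin and 12 mm up; axes of the mount. With the square home, square_heel lies here and square_grip 18 mm to -x of it and 78 mm above.
- post (a joint): Lean of the post in rad: 0 upright, positive leaning to the mount's -x, where the square comes from. At rest 0.12 (its stop): the top then overhangs the corner by 8 mm. The spring resists with 0.10 N m there, 0.20 N m upright (about 3 N at the top). Can go past upright to -0.10 if pushed by something not flush.
- post_top (a point): Middle of the top edge of the post's front face, 63 mm above the hinge pin. The post is a square aluminium bar 24 x 24 mm with a black cap, top 75 mm above the plate when upright; the pin is 12 mm above the plate and 12 mm behind the front face.
- spanner_8: Bystander: small open-ended spanner lying flat; origin at its underside. Leave alone.
- beaker_50: Bystander: small clear beaker; origin at its underside. Leave alone.
- vial_0: Bystander: small clear vial with a white cap; origin at its underside. Leave alone.

How it is judged:
On the way:
1. the square is lifted clear of the worktop in the fingers (height (world z) of square_heel above 0.02 m and contact force between the fingers and square above 1 N), for 0.1 s.
At the end, for the whole second after the job is handed in: Square in the fingers, still, its stock on the plate (>1 N, heel within 2 mm) and its heel face on the post (>1.5 N, within 2.5 mm; at most 8 mm off the middle, 5 degrees turned); square and post within 0.03 rad of upright; robot not touching the post (contact force between the fingers and square above 1 N and contact force between square and post above 1.5 N and contact force between square and plate above 1 N and value of joint post between -0.03 and 0.03 rad and angle between square's own z axis and vertical below 0.03 rad and x of square_heel in the frame of corner between -0.0025 and 0.003 m and y of square_heel in the frame of corner between -0.008 and 0.008 m and z of square_heel in the frame of corner between -0.003 and 0.002 m and angle between the x axis of square and the x axis of mount, either way round below 0.09 rad and x of square in the frame of corner below 0 m and contact force between each of the arm, the fingers and post below 0.3 N and linear speed of square below 0.01 m/s); the arm keeps its last pose, push and grip.
It fails at once if a bystander is moved by more than 30 mm (distance of any of spanner_8, beaker_50, vial_0 from where it was at the start of the episode above 0.03 m).
It fails at once if the gripper or arm pushes the post (contact force between any of the fingers, the arm and post above 2 N).
It also fails if it takes over 32 s, if anything falls off the work surface, if the arm or the gripper's body presses on something with over 40 N, if the wrist force passes 120 N, or if a joint passes its speed limit or range.

## Working session

There is one attempt and no reset: what is moved stays moved. The work goes in short steps, Python scripts to look and compute and a tool call to move; the robot and the scene stay as the last step left them, time stands still between calls to the robot, and variables do not carry over. Pictures are saved under pics/ and viewed, at most 10 in all, crops included, and the job is handed in when it is done.

Besides the shell and the picture viewer there is one more tool, called after "Emit:" as name(argument=value, ...), one argument or row to a line, values as JSON. servo_tool: Moves the arm, as the interface text tells. Its arguments: {"type":"object","properties":{"offset":{"type":"array","items":{"type":"array","items":{"type":"number"}}},"yaw":{"type":"array","items":{"type":"number"}},"fingers":{"type":"number"},"force":{"type":"number"}},"required":["offset","yaw"]}

```bash
mkdir -p pics; ls; python3 - <<'E'
from bench import arm
import cv2
for n in("side","top"):
    cv2.imwrite(f"pics/{n}0.png",arm.get_image(n)); print(n,arm.camera_params(n))
print(arm.observe())
E
```

```text
pics
side {'fov_y': 43.199312041775734, 'cx': 278.0533153097208, 'cy': 204.44268482134032, 'rvec': array([ 0.54811293, -2.53525943,  1.3674228 ]), 'tvec': array([0.3404781 , 0.30930138, 0.47504486])}
top {'fov_y': 56.7082306553804, 'cx': 277.0571585974871, 'cy': 210.6039839056073, 'rvec': array([ 2.12076092, -2.15493827,  0.21226308]), 'tvec': array([-0.27932978,  0.52937326,  0.84705698])}
{'t': 0.1, 'joint_pos': array([ 9.99003445e-01,  5.32459012e-02,  1.61415185e+00,  9.68257781e-06,
        1.47601978e+00, -1.19016823e-01]), 'joint_vel': array([ 0.00079288, -0.00428914, -0.00472694, -0.00160484,  0.00074275,
        0.00092018]), 'joint_efforts': array([-1.18002749e-04, -3.94899380e+01, -3.71364856e+01, -1.47108240e-04,
        3.91133130e-03,  2.35613939e-06]), 'tool_pos': array([0.27312376, 0.5615567 , 0.2412167 ]), 'eef_rot': array([ 2.24459547e-01,  9.74482980e-01, -8.56918750e-04, -3.13466490e-04]), 'wrist_force': array([ 0.48851903, -0.45842241, -0.03767463]), 'ft_torque': array([-0.00331791,  0.02234196, -0.02255159]), 'gripper_force': 0.0, 'gripper_width': 1.0038595993919068}
```

View pics/side0.png

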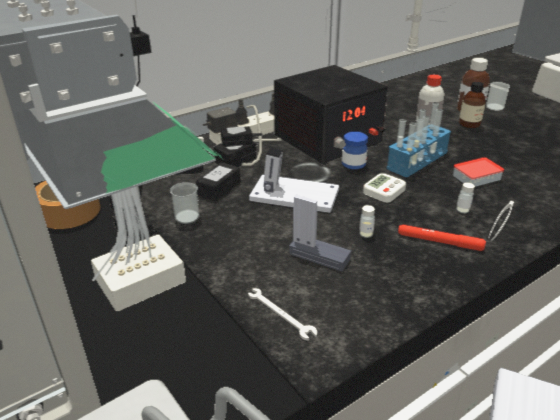

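View pics/top0.png

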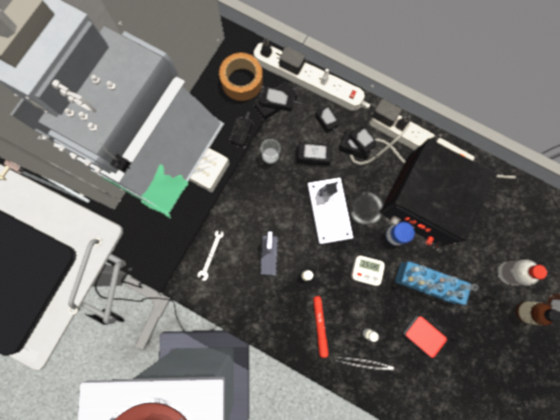

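The side view shows the square at about (315,240) and the plate with its leaning post at about (285,185). In the top view they are at about (269,255) and (330,210). I'll enlarge both.

```bash
python3 - <<'E'
import cv2
a=cv2.imread("pics/top0.png")[170:285,245:370]; cv2.imwrite("pics/topc.png",cv2.resize(a,None,fx=5,fy=5,interpolation=cv2.INTER_CUBIC))
a=cv2.imread("pics/side0.png")[140:275,240:360]; cv2.imwrite("pics/sidec.png",cv2.resize(a,None,fx=4.4,fy=4.4,interpolation=cv2.INTER_CUBIC))
E
```

```text
(no output)
```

View pics/topc.png

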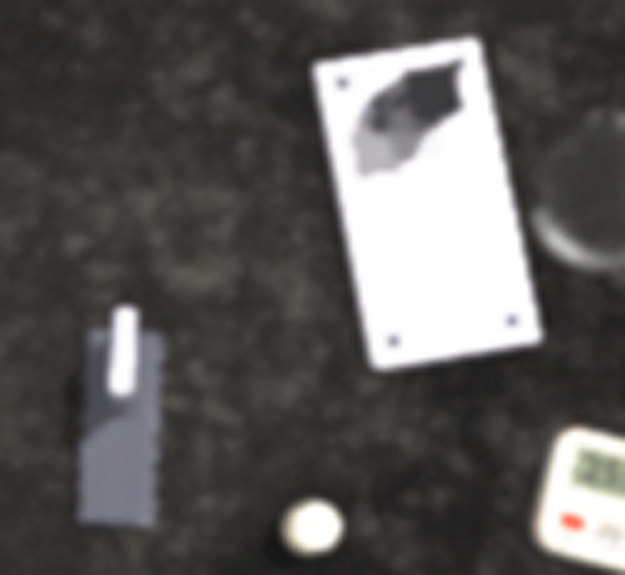

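View pics/sidec.png

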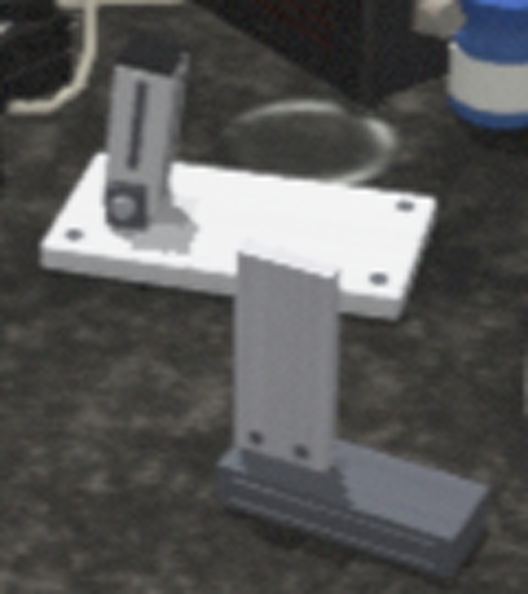

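```bash
cat >h.py <<'E'
import numpy as np,cv2
from bench import arm
from scipy.optimize import least_squares
from scipy.spatial.transform import Rotation as R
def proj(n,P):
    c=arm.camera_params(n); f=210/np.tan(np.radians(c["fov_y"]/2))
    K=np.array([[f,0,c["cx"]],[0,f,c["cy"]],[0,0,1.]])
    return cv2.projectPoints(np.asarray(P,float),c["rvec"],c["tvec"],K,None)[0][:,0]
def place(q,P):
    P=np.asarray(P,float)/1000; c,s=np.cos(q[2]),np.sin(q[2])
    return np.c_[q[0]+c*P[:,0]-s*P[:,1],q[1]+s*P[:,0]+c*P[:,1],P[:,2]]
def unT(p): return (np.array(p)+.5)/5-.5+[245,170]
def unS(p): return (np.array(p)+.5)/4.4-.5+[240,140]
E
cat >fit.py <<'E'
from h import *
for n in("side","top"):
    c=arm.camera_params(n); print(n,"cam at",-cv2.Rodrigues(c["rvec"])[0].T@c["tvec"])
plT=([[75,40,12],[75,-40,12],[-75,-40,12],[-75,40,12]],unT([(316,63),(480,38),(541,340),(374,368)]))
plS=([[75,40,12],[75,-40,12],[-75,-40,12],[-75,40,12]],unS([(42,250),(101,155),(438,199),(402,300)]))
sqT=([[45,4,100],[45,-4,100],[9,-4,100],[9,4,100],[-45,17,18],[-45,-17,18],[45,-17,18],[45,17,18]],unT([(113,308),(137,308),(136,396),(108,396),(79,522),(156,525),(163,333),(88,330)]))
sqS=([[45,4,100],[9,4,100],[9,4,18],[45,17,0],[-45,17,0],[-45,-17,18],[-45,17,18]],unS([(237,257),(336,277),(330,470),(220,500),(445,574),(488,490),(455,540)]))
for nm,T,S in(("plate",plT,plS),("square",sqT,sqS)):
    # try each camera alone and both
    best=None
    for sel in("t","s","ts"):
        def res(q):
            r=[]
            if "t" in sel: r.append(proj("top",place(q,T[0]))-T[1])
            if "s" in sel: r.append(proj("side",place(q,S[0]))-S[1])
            return np.concatenate(r).ravel()
        o=min((least_squares(res,[.55,.3,y],loss="soft_l1") for y in(-2,-.5,1,2.5)),key=lambda o:o.cost)
        print(nm,sel,o.x.round(4),o.cost.round(2)); 
    print(res(o.x).reshape(-1,2).round(1).tolist())
    if nm=="plate": g=place(o.x,[[33,0,12],[15,0,90]])
    else: g=place(o.x,[[45,0,0],[27,0,78]])
    print(g.round(4))
s=arm.observe(); print(R.from_quat(s["eef_rot"]).as_matrix().round(4))
E
python3 fit.py
```

```text
side cam at [0.21111819 0.34745218 0.52150397]
top cam at [ 0.36678078 -0.26802983  0.93241545]
plate t [ 0.5322 -0.4166  0.1491] 0.23
plate s [ 0.5299 -0.4129  0.1577] 0.34
plate ts [ 0.5312 -0.4156  0.1515] 2.34
[[-0.0, 0.6], [-0.8, 0.4], [-0.6, 0.2], [-0.1, 0.2], [-0.2, -1.3], [-0.4, -1.1], [0.1, -0.6], [-0.1, -0.6]]
[[ 0.5639 -0.4106  0.012 ]
 [ 0.5461 -0.4133  0.09  ]]
square t [ 0.4253 -0.2675 -0.054 ] 1.64
square s [ 0.4252 -0.2669 -0.0875] 4.46Traceback (most recent call last):
  File "fit.py", line 17, in <module>
    o=min((least_squares(res,[.55,.3,y],loss="soft_l1") for y in(-2,-.5,1,2.5)),key=lambda o:o.cost)
  File "fit.py", line 17, in <genexpr>
    o=min((least_squares(res,[.55,.3,y],loss="soft_l1") for y in(-2,-.5,1,2.5)),key=lambda o:o.cost)
           ~~~~~~~~~~~~~^^^^^^^^^^^^^^^^^^^^^^^^^^^^^^^
    return func(*args, **kwargs)
    result = trf(vector_fun.fun, vector_fun.jac, x0, f0, J0, lb, ub, ftol, xtol,
                 gtol, max_nfev, x_scale, loss_function, tr_solver,
                 tr_options.copy(), verbose, callback=callback_wrapped)
    return trf_no_bo
[... 794 characters left out ...]
              ^^^
    df = [f_eval - f0 for f_eval in f_evals]
                                    ^^^^^^^
    f = np.atleast_1d(self.fun(x, *self.args, **self.kwargs))
                      ~~~~~~~~^^^^^^^^^^^^^^^^^^^^^^^^^^^^^^
    return np.atleast_1d(self.fun(x))
                         ~~~~~~~~^^^
    return self.f(x, *self.args, **self.kwargs)
           ~~~~~~^^^^^^^^^^^^^^^^^^^^^^^^^^^^^^
  File "fit.py", line 14, in res
    if "t" in sel: r.append(proj("top",place(q,T[0]))-T[1])
                            ~~~~^^^^^^^^^^^^^^^^^^^^^
  File "h.py", line 6, in proj
    c=arm.camera_params(n); f=210/np.tan(np.radians(c["fov_y"]/2))
ValueError: time passes only in moves, steps and waits
```

```bash
sed -i 's/^def proj/CP={n:arm.camera_params(n) for n in("side","top")}\ndef proj/; s/c=arm.camera_params(n); f=/c=CP[n]; f=/' h.py; sed -i 's/arm.camera_params(n)/CP[n]/; s/\[.55,.3,y\]/[.5,-.35,y]/; s/(-2,-.5,1,2.5)/(-.1,.1)/' fit.py; python3 fit.py
```

```text
side cam at [0.21111819 0.34745218 0.52150397]
top cam at [ 0.36678078 -0.26802983  0.93241545]
plate t [ 0.5322 -0.4166  0.1491] 0.23
plate s [ 0.5299 -0.4129  0.1577] 0.34
plate ts [ 0.5312 -0.4156  0.1515] 2.34
[[-0.0, 0.6], [-0.8, 0.4], [-0.6, 0.2], [-0.1, 0.2], [-0.2, -1.3], [-0.4, -1.1], [0.1, -0.6], [-0.1, -0.6]]
[[ 0.5639 -0.4106  0.012 ]
 [ 0.5461 -0.4133  0.09  ]]
square t [ 0.4253 -0.2675 -0.054 ] 1.64
square s [ 0.4252 -0.2669 -0.0875] 4.46
square ts [ 0.4254 -0.2671 -0.0684] 6.56
[[0.7, 0.3], [-0.3, 0.5], [-1.0, -0.4], [0.8, -0.6], [-0.1, 0.1], [-0.8, 0.2], [-0.2, 0.0], [0.4, -0.1], [0.0, -2.0], [-0.5, -0.3], [-0.8, 0.4], [-0.4, 0.5], [1.5, 1.3], [1.1, -1.4], [-0.0, -0.3]]
[[ 0.4703 -0.2702  0.    ]
 [ 0.4523 -0.269   0.078 ]]
[[-8.992e-01  4.375e-01 -1.000e-03]
 [ 4.375e-01  8.992e-01 -1.500e-03]
 [ 2.000e-04 -1.800e-03 -1.000e+00]]
```

```bash
python3 - <<'E'
from h import *
def ray(n,p):
    c=CP[n];f=210/np.tan(np.radians(c["fov_y"]/2));Rm=cv2.Rodrigues(c["rvec"])[0]
    d=Rm.T@np.array([(p[0]-c["cx"])/f,(p[1]-c["cy"])/f,1]);return -Rm.T@c["tvec"],d/np.linalg.norm(d)
def tri(a,b):
    A=[];B=[]
    for n,p in(("side",a),("top",b)):
        o,d=ray(n,p);M=np.eye(3)-np.outer(d,d);A.append(M);B.append(M@o)
    x=np.linalg.lstsq(np.vstack(A),np.hstack(B),rcond=None)[0]
    print(x.round(3),proj("side",[x]).round(0),proj("top",[x]).round(0))
tri((210,150),(163,215)); tri((100,187),(143,200)); tri((148,105),(190,172)); tri((183,270),(195,190))
tri((155,205),(220,120))
print(proj("top",[[0,0,0],[.273,.562,.242],[.39,0,.24],[.35,.2,.24],[.45,-.27,.15]]))
print(proj("side",[[0,0,0],[.273,.562,.242],[.39,0,.24],[.35,.2,.24],[.45,-.27,.15]]))
E
```

```text
[ 0.486 -0.082  0.26 ] [[214. 151.]] [[162. 213.]]
[ 0.545 -0.016  0.229] [[134. 194.]] [[132. 185.]]
[ 0.572 -0.122  0.277] [[165. 110.]] [[184. 162.]]
[ 0.57  -0.101  0.052] [[179. 269.]] [[196. 192.]]
[ 0.695 -0.175  0.093] [[133. 197.]] [[226. 134.]]
[[ 148.73522451  453.79395329]
 [-230.79077752  346.93014073]
 [ 115.80199959  269.67417676]
 [  -2.98852136  295.24784724]
 [ 269.86380486  238.48179517]]
[[  658.21228749   549.79146213]
 [-5988.76914875 14492.82787803]
 [  260.63321288   228.33557701]
 [  172.38520095   424.50323423]
 [  308.08515367   168.24756478]]
```

```bash
python3 - <<'E'
import cv2
a=cv2.imread("pics/top0.png")[0:330,0:290]; b=cv2.imread("pics/side0.png")[0:330,0:290]
cv2.imwrite("pics/two.png",cv2.resize(cv2.hconcat([a,b]),None,fx=1.37,fy=1.37))
E
```

```text
(no output)
```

View pics/two.png

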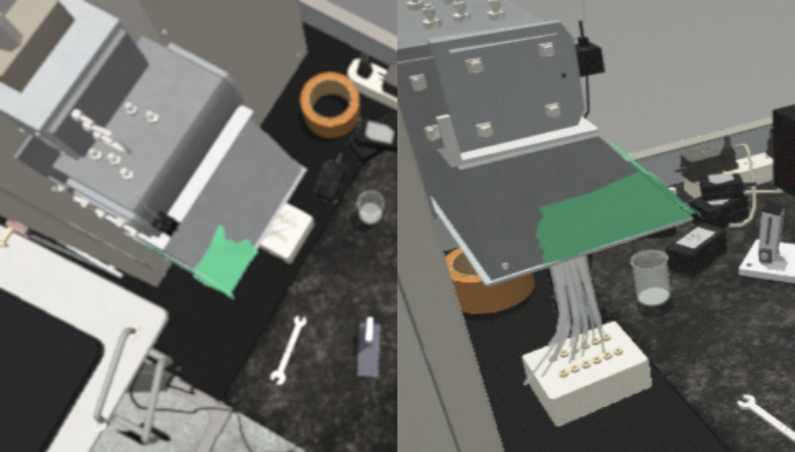

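```bash
python3 - <<'E'
from h import *
import cv2
a=cv2.imread("pics/top0.png")[160:420,0:260]; b=cv2.imread("pics/side0.png")[240:420,30:330]
cv2.imwrite("pics/c1.png",cv2.vconcat([cv2.resize(a,(400,400)),cv2.resize(b,(400,240))][:1]))
w=cv2.copyMakeBorder(cv2.resize(b,None,fx=1.33,fy=1.67),0,100,0,0,cv2.BORDER_CONSTANT)
cv2.imwrite("pics/c1.png",cv2.hconcat([cv2.resize(a,(400,400)),w[:400]]))
E
```

```text
(no output)
```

View pics/c1.png

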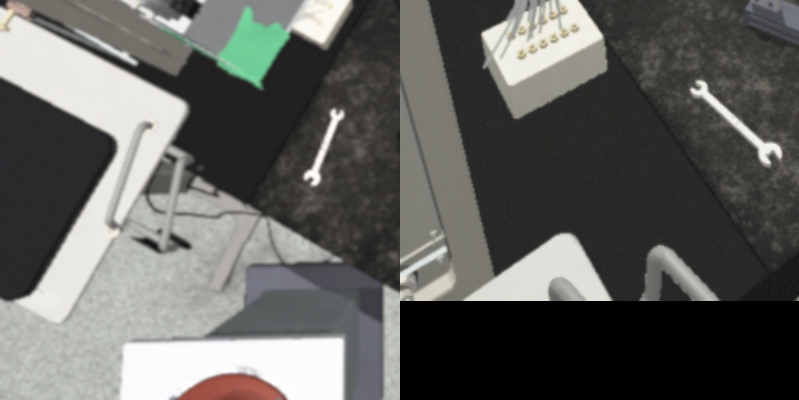

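```bash
python3 - <<'E'
from h import *
def ray(n,p):
    c=CP[n];f=210/np.tan(np.radians(c["fov_y"]/2));Rm=cv2.Rodrigues(c["rvec"])[0]
    d=Rm.T@np.array([(p[0]-c["cx"])/f,(p[1]-c["cy"])/f,1]);return -Rm.T@c["tvec"],d/np.linalg.norm(d)
def tri(a,b):
    A=[];B=[]
    for n,p in(("side",a),("top",b)):
        o,d=ray(n,p);M=np.eye(3)-np.outer(d,d);A.append(M);B.append(M@o)
    x=np.linalg.lstsq(np.vstack(A),np.hstack(B),rcond=None)[0]
    print(x.round(3),proj("side",[x]).round(0),proj("top",[x]).round(0))
tri((158,381),(120,225)); tri((222,390),(120,262)); tri((222,390),(98,242))
def onz(n,p,z):
    o,d=ray(n,p); return (o+d*(z-o[2])/d[2]).round(3)
for z in(0,-.1,-.2,.1): print(z,onz("top",(120,225),z),onz("side",(158,381),z),onz("top",(40,365),z))
for z in(.2,.25,.3): print(z,onz("top",(165,215),z),onz("side",(210,150),z),onz("side",(62,196),z),onz("top",(110,178),z))
E
```

```text
[0.491 0.066 0.053] [[153. 380.]] [[121. 227.]]
[0.411 0.057 0.07 ] [[221. 390.]] [[120. 262.]]
[0.426 0.083 0.103] [[193. 383.]] [[103. 255.]]
0 [0.504 0.089 0.   ] [0.517 0.033 0.   ] [0.189 0.25  0.   ]
-0.1 [ 0.519  0.127 -0.1  ] [ 0.576 -0.028 -0.1  ] [ 0.17   0.306 -0.1  ]
-0.2 [ 0.533  0.165 -0.2  ] [ 0.634 -0.088 -0.2  ] [ 0.151  0.362 -0.2  ]
0.1 [0.489 0.05  0.1  ] [0.458 0.093 0.1  ] [0.208 0.195 0.1  ]
0.2 [ 0.492 -0.072  0.2  ] [ 0.554 -0.18   0.2  ] [ 0.65  -0.014  0.2  ] [0.566 0.036 0.2  ]
0.25 [ 0.484 -0.085  0.25 ] [ 0.501 -0.098  0.25 ] [0.582 0.043 0.25 ] [0.553 0.015 0.25 ]
0.3 [ 0.475 -0.098  0.3  ] [ 0.447 -0.016  0.3  ] [0.514 0.099 0.3  ] [ 0.539 -0.005  0.3  ]
```

The overhanging instrument plate has its near corner at about (0.49,-0.08,0.26), and the white cart, with its handle, stays below 0.11. I'll swing in close to the base so the arm clears both.

Emit:
servo_tool(
  offset=[
    [-34,-47,-5],
    [-69,-95,-10],
    [-103,-142,-15],
    [-138,-190,-20],
    [-172,-237,-20],
    [-207,-285,-20],
    [-241,-332,-20],
    [-276,-380,-20],
  ],
  yaw=[0,0,0,0,0,0,0,0],
  fingers=0.6,
  force=60,
)

```text
t: 1.1
tool_pos: [0.3551, 0.0979, 0.262]
eef_rot: [0.224, 0.975, 0.0, 0.0]
wrist_force: [1.0, -0.3, 0.9]
gripper_width: 0.599
gripper_force: 0.0
```

Emit:
servo_tool(
  offset=[
    [-26,-51,0],
    [-52,-102,0],
    [-78,-152,0],
    [-104,-203,0],
    [-140,-224,5],
    [-176,-245,15],
    [-212,-266,30],
    [-247,-287,50],
  ],
  yaw=[0,0,0,0,-0.1,-0.2,-0.3,-0.385],
)

```text
t: 2.1
tool_pos: [0.4526, -0.2679, 0.2118]
eef_rot: [0.033, 0.999, -0.0, 0.0]
wrist_force: [-0.1, 0.3, 0.3]
gripper_width: 0.607
gripper_force: 0.0
```

```bash
python3 - <<'E'
from h import *
s=arm.observe(); M=R.from_quat(s["eef_rot"]).as_matrix(); print(s["tool_pos"].round(4),M.round(3),np.arctan2(M[1,1],M[0,1])-np.pi/2)
print(((np.array([.451,-.269,.070])-s["tool_pos"])@M*1000).round(1))
E
```

```text
[ 0.4526 -0.2679  0.2118] [[-0.998  0.065  0.   ]
 [ 0.065  0.998 -0.   ]
 [-0.    -0.    -1.   ]] -0.0652603032397705
[  1.6  -1.1 141.8]
```

Emit:
servo_tool(
  offset=[
    [2,-1,45],
    [2,-1,90],
    [2,-1,125],
    [2,-1,142],
    [2,-1,142],
  ],
  yaw=[0,0,0,0,0],
)

```text
t: 2.72
tool_pos: [0.4492, -0.2669, 0.0692]
eef_rot: [0.034, 0.999, 0.001, -0.001]
wrist_force: [0.5, 0.5, -0.6]
gripper_width: 0.602
gripper_force: 0.0
```

```bash
python3 - <<'E'
from h import *
a=arm.get_image("side")[120:290,220:390];b=arm.get_image("top")[180:350,190:360]
cv2.imwrite("pics/g1.png",cv2.resize(cv2.hconcat([a,b]),(800,400),interpolation=cv2.INTER_CUBIC))
E
```

```text
(no output)
```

View pics/g1.png

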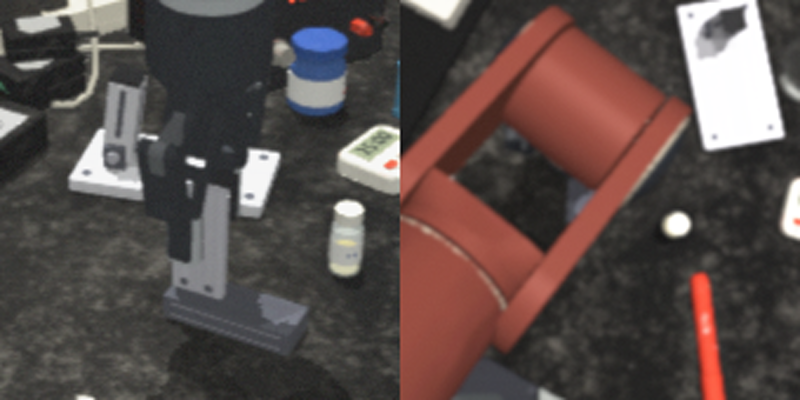

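The blade stands between the open fingers: the near finger is at about (180,220) in the left half and the blade spans 175–228. I'll close and lift.

Emit:
servo_tool(
  offset=[
    [0,0,0],
    [0,0,0],
    [0,0,0],
    [0,0,0],
    [0,0,0],
    [0,0,0],
  ],
  yaw=[0,0,0,0,0,0],
  fingers=0,
  force=80,
)

```text
t: 3.58
tool_pos: [0.4504, -0.2678, 0.0713]
eef_rot: [0.034, 0.999, -0.0, 0.001]
wrist_force: [-0.0, 0.4, 5.4]
gripper_width: 0.08
gripper_force: 79.5
```

Emit:
servo_tool(
  offset=[
    [0,0,-10],
    [0,0,-30],
    [0,0,-60],
    [0,0,-60],
  ],
  yaw=[0,0,0,0],
)

```text
t: 4.08
tool_pos: [0.451, -0.2684, 0.1325]
eef_rot: [0.034, 0.999, -0.001, 0.002]
wrist_force: [0.5, -0.7, -3.3]
gripper_width: 0.082
gripper_force: 78.4
```

```bash
python3 - <<'E'
from h import *
s=arm.observe(); M=R.from_quat(s["eef_rot"]).as_matrix(); print(s["tool_pos"].round(4),M.round(4).tolist(),np.arctan2(M[1,1],M[0,1])-np.pi/2)
a=arm.get_image("side"); cv2.imwrite("pics/lift.png",a)
cv2.imwrite("pics/g2.png",cv2.resize(a[110:260,240:390],(600,600),interpolation=cv2.INTER_CUBIC))
E
```

```text
[ 0.451  -0.2684  0.1325] [[-0.9977, 0.0676, 0.0036], [0.0676, 0.9977, -0.0031], [-0.0039, -0.0029, -1.0]] -0.06765820995656457
```

View pics/g2.png

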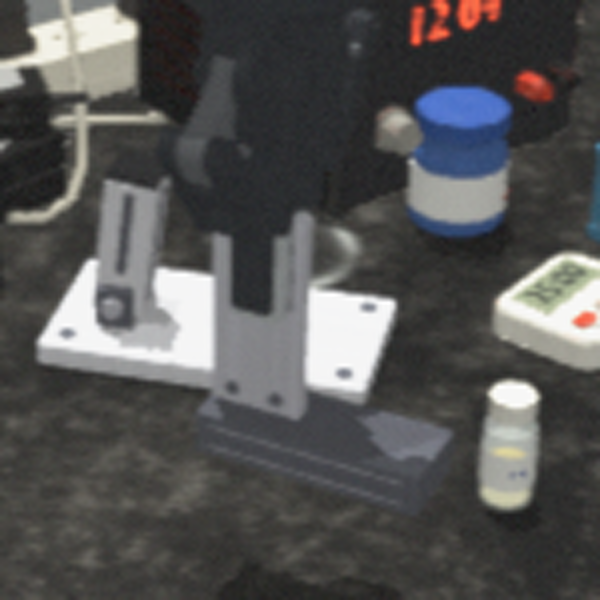

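The square is in the fingers and upright, with the blade at about (262,320) and the stock clear of the worktop. I'll carry it over the free part of the plate, heel about 20 mm short of the corner.

Emit:
servo_tool(
  offset=[
    [-15,-26,-7],
    [-35,-60,-7],
    [-55,-95,-7],
    [-72,-123,-7],
    [-80,-138,-7],
    [-84,-143,-7],
    [-84,-143,-7],
    [-84,-143,-7],
  ],
  yaw=[-0.03,-0.08,-0.13,-0.18,-0.21,-0.218,-0.218,-0.218],
)

```text
t: 5.12
tool_pos: [0.5235, -0.4148, 0.1366]
eef_rot: [-0.075, 0.997, 0.001, -0.0]
wrist_force: [0.1, 0.7, -2.7]
gripper_width: 0.082
gripper_force: 78.6
```

```bash
cat >st.py <<'E'
from h import *
s=arm.observe(); M=R.from_quat(s["eef_rot"]).as_matrix(); print(s["t"],s["tool_pos"].round(4),M[:,2].round(4),"yaw",(np.arctan2(M[1,1],M[0,1])-np.pi/2).round(4),"F",s["wrist_force"].round(1),s["ft_torque"].round(2))
c,n=np.cos(.15),np.sin(.15); d=s["tool_pos"]-[.5643,-.4111,.012]
print("TCP in corner frame mm",(1000*np.array([c*d[0]+n*d[1],-n*d[0]+c*d[1],d[2]])).round(1),"F in mount",np.round(c*s["wrist_force"][0]+n*s["wrist_force"][1],1))
E
python3 st.py; python3 - <<'E'
from h import *
a=arm.get_image("side")[80:230,220:370];b=arm.get_image("top")[130:280,260:410]
cv2.imwrite("pics/g3.png",cv2.resize(cv2.hconcat([a,b]),(800,400),interpolation=cv2.INTER_CUBIC))
E
```

```text
5.125 [ 0.5235 -0.4148  0.1366] [-0.001   0.0011 -1.    ] yaw 0.1504 F [ 0.1  0.7 -2.7] [-0.   -0.08 -0.03]
TCP in corner frame mm [-40.9   2.4 124.6] F in mount 0.2
```

View pics/g3.png

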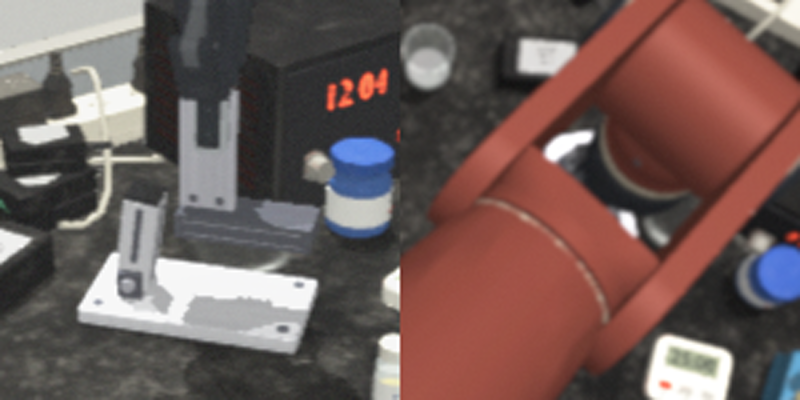

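The square hangs level over the plate, with its shadow on the plate at about (240,315) and the post to the left at (140,245). The TCP sits 2 mm off the middle, so I'll correct that and go down.

Emit:
servo_tool(
  offset=[
    [0,-2,15],
    [0,-2,30],
    [0,-2,42],
    [0,-2,48],
    [0,-2,50],
    [0,-2,50],
    [0,-2,50],
  ],
  yaw=[0,0,0,0,0,0,0],
)

```text
t: 6.1
tool_pos: [0.5246, -0.4181, 0.0881]
eef_rot: [-0.075, 0.997, -0.0, 0.0]
wrist_force: [-0.9, 0.6, -2.7]
gripper_width: 0.084
gripper_force: 78.5
```

```bash
python3 st.py
```

```text
6.1 [ 0.5246 -0.4181  0.0881] [ 9.e-04 -9.e-04 -1.e+00] yaw 0.1502 F [-0.9  0.6 -2.7] [-0.   -0.01  0.01]
TCP in corner frame mm [-40.3  -1.   76.1] F in mount -0.8
```

Emit:
servo_tool(
  offset=[
    [0,1,2],
    [0,1,3],
    [0,1,4],
    [0,1,5],
    [0,1,5],
    [0,1,5],
  ],
  yaw=[0,0,0,0,0,0],
)

```text
t: 6.85
tool_pos: [0.5242, -0.417, 0.0833]
eef_rot: [-0.075, 0.997, -0.0, 0.0]
wrist_force: [-2.4, 1.7, 5.5]
gripper_width: 0.081
gripper_force: 79.8
```

```bash
python3 st.py
```

```text
6.85 [ 0.5242 -0.417   0.0833] [ 1.e-04 -3.e-04 -1.e+00] yaw 0.1502 F [-2.4  1.7  5.5] [0.69 0.53 0.04]
TCP in corner frame mm [-40.5   0.2  71.3] F in mount -2.1
```

The stock met the plate at the expected height with about 8 N. Now I'll push forward, which is tool −x.

Emit:
servo_tool(
  offset=[
    [-2,0,0],
    [-4,0,0],
    [-6,0,0],
    [-8,0,0],
    [-10,0,0],
    [-12,0,0],
    [-14,0,0],
    [-14,0,0],
  ],
  yaw=[0,0,0,0,0,0,0,0],
)

```text
t: 7.85
tool_pos: [0.5379, -0.416, 0.0834]
eef_rot: [-0.075, 0.997, -0.001, -0.0]
wrist_force: [-4.0, -1.5, 5.4]
gripper_width: 0.081
gripper_force: 79.8
```

```bash
python3 st.py
```

```text
7.85 [ 0.5379 -0.416   0.0834] [ 0.     -0.0026 -1.    ] yaw 0.1501 F [-4.  -1.5  5.4] [-0.16  0.72  0.04]
TCP in corner frame mm [-26.8  -0.9  71.4] F in mount -4.1
```

Emit:
servo_tool(
  offset=[
    [-1,1,0],
    [-2,1,0],
    [-3,1,0],
    [-4,1,0],
    [-5,1,0],
    [-6,1,0],
    [-6,1,0],
  ],
  yaw=[0,0,0,0,0,0,0],
)

```text
t: 8.72
tool_pos: [0.5431, -0.4144, 0.0834]
eef_rot: [-0.075, 0.997, -0.001, -0.001]
wrist_force: [-5.7, -1.8, 6.0]
gripper_width: 0.084
gripper_force: 79.9
```

```bash
python3 st.py;  python3 - <<'E'
from h import *
a=arm.get_image("side")[110:210,230:340]
cv2.imwrite("pics/g4.png",cv2.resize(a,(660,600),interpolation=cv2.INTER_CUBIC))
E
```

```text
8.725 [ 0.5431 -0.4144  0.0834] [-0.0012 -0.0029 -1.    ] yaw 0.1501 F [-5.7 -1.8  6. ] [-0.24  1.04  0.06]
TCP in corner frame mm [-21.4  -0.1  71.4] F in mount -5.9
```

View pics/g4.png

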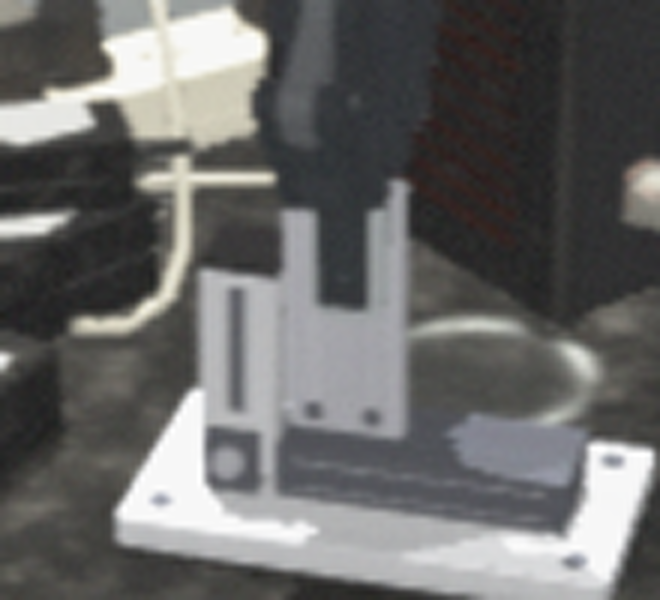

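The post now looks nearly upright (left edge from (202,270) to (208,480)) and the blade at (285–400) is beside its face. The square is in line with it, so I'll keep pushing in small steps and watch the force.

Emit:
servo_tool(
  offset=[
    [-0.5,0,0],
    [-1,0,0],
    [-1,0,0],
    [-1,0,0],
  ],
  yaw=[0,0,0,0],
)

```text
t: 9.28
tool_pos: [0.5439, -0.4142, 0.0834]
eef_rot: [-0.075, 0.997, -0.001, -0.001]
wrist_force: [-7.0, -1.2, 7.1]
gripper_width: 0.079
gripper_force: 80.1
```

Emit:
servo_tool(
  offset=[
    [-0.5,0,0],
    [-1,0,0],
    [-1,0,0],
    [-1,0,0],
  ],
  yaw=[0,0,0,0],
)

```text
t: 9.78
tool_pos: [0.5447, -0.414, 0.0834]
eef_rot: [-0.075, 0.997, -0.001, -0.001]
wrist_force: [-7.6, -1.9, 7.0]
gripper_width: 0.083
gripper_force: 80.1
```

```bash
python3 st.py
```

```text
9.775 [ 0.5447 -0.414   0.0834] [-0.0021 -0.0026 -1.    ] yaw 0.1501 F [-7.6 -1.9  7. ] [-0.28  1.33  0.03]
TCP in corner frame mm [-19.8   0.   71.4] F in mount -7.8
```

Emit:
servo_tool(
  offset=[
    [-0.5,0,0],
    [-1,0,0],
    [-1,0,0],
    [-1,0,0],
  ],
  yaw=[0,0,0,0],
)

```text
t: 10.28
tool_pos: [0.545, -0.414, 0.0835]
eef_rot: [-0.075, 0.997, -0.001, -0.002]
wrist_force: [-9.6, -1.1, 8.8]
gripper_width: 0.081
gripper_force: 80.2
```

Emit:
servo_tool(
  offset=[
    [-0.5,0,0],
    [-1,0,0],
    [-1,0,0],
    [-1,0,0],
  ],
  yaw=[0,0,0,0],
)

```text
t: 10.78
tool_pos: [0.5453, -0.4141, 0.0835]
eef_rot: [-0.075, 0.997, -0.001, -0.003]
wrist_force: [-12.0, -1.2, 9.6]
gripper_width: 0.083
gripper_force: 80.4
```

```bash
python3 st.py
```

```text
10.775 [ 0.5453 -0.4141  0.0835] [-0.0057 -0.0026 -1.    ] yaw 0.1502 F [-12.   -1.2   9.6] [-0.27  2.24  0.02]
TCP in corner frame mm [-19.2  -0.1  71.5] F in mount -12.0
```

Resistance rose sharply from about 1 to 2.4 N/mm, right where flush contact was expected. I've used all my picture views, so I'll check the post's and blade's uprightness numerically from image edges.

```bash
cat >edge.py <<'E'
from h import *
q=[.5317,-.416,.150]
ims=np.mean([cv2.cvtColor(arm.get_image("side"),cv2.COLOR_BGR2GRAY).astype(float) for _ in range(4)],0)
def tilt(nm,x,y,z0,z1,sgn):
    # sgn: sign of the gradient wanted to the right; slope of the edge against the upright one
    r=lambda t:proj("side",place(q,[[x+t*z0,y,z0],[x+t*z1,y,z1]]))
    (u0,v0),(u1,v1)=r(0); pts=[]
    for v in np.arange(int(min(v0,v1))+1,int(max(v0,v1))):
        u=u0+(v-v0)*(u1-u0)/(v1-v0); c=np.arange(int(u)-6,int(u)+7)
        g=np.clip(sgn*np.gradient(cv2.GaussianBlur(ims,(1,3),0)[v])[c],0,None); k=g.argmax()
        w=slice(max(k-2,0),k+3); pts.append((v,(g[w]*c[w]).sum()/(g[w].sum()+1e-9)))
    p=np.array(pts); 
    vx,vy,a,b=cv2.fitLine(p.astype(np.float32),cv2.DIST_HUBER,0,.01,.01).ravel(); m=vy/vx
    f=lambda t:(lambda R:(R[1,0]-R[0,0])/(R[1,1]-R[0,1]))(r(t))
    print(nm,"lean +x rad",((m-f(0))/((f(.05)-f(0))/.05)).round(4),"shift px",(np.median(p[:,1]-(u0+(p[:,0]-v0)*(u1-u0)/(v1-v0)))).round(2),"scatter",np.std(p[:,1]-(b+m*(p[:,0]-a))).round(2))
tilt("post rear",57,12,34,78,1)
tilt("post rear-",57,12,34,78,-1)
tilt("blade tail",-3,4,38,105,-1)
tilt("blade tail low",-3,4,38,70,-1)
tilt("plate? heel",33,4,92,108,1)
E
python3 edge.py
```

```text
post rear lean +x rad -0.0551 shift px -0.52 scatter 1.74
post rear- lean +x rad 0.4563 shift px 4.45 scatter 2.47
blade tail lean +x rad 0.0125 shift px 0.09 scatter 0.15
blade tail low lean +x rad 0.031 shift px 0.31 scatter 0.15
plate? heel lean +x rad -0.453 shift px -1.04 scatter 1.85
```

```bash
python3 - <<'E'
from h import *
g=np.mean([cv2.cvtColor(arm.get_image("side"),cv2.COLOR_BGR2GRAY).astype(float) for _ in range(4)],0)
np.save("g.npy",g)
for v in range(150,192,2): print(v,g[v,260:302].astype(int).tolist())
q=[.5317,-.416,.150]
for x,y in((57,12),(33,12),(33,4),(45,12)): print(x,y,proj("side",place(q,[[x,y,24],[x,y,87]])).round(1).tolist())
E
```

```text
150 [220, 183, 98, 73, 63, 58, 59, 58, 58, 57, 57, 58, 57, 57, 61, 94, 143, 167, 168, 166, 152, 112, 65, 55, 55, 52, 54, 55, 56, 74, 125, 155, 146, 149, 166, 159, 127, 89, 76, 70, 62, 48]
152 [217, 161, 82, 58, 56, 56, 57, 56, 57, 59, 57, 58, 58, 57, 61, 90, 139, 167, 166, 166, 160, 126, 67, 56, 57, 55, 55, 56, 57, 75, 125, 155, 145, 147, 166, 159, 128, 89, 76, 82, 93, 91]
154 [180, 98, 81, 88, 83, 77, 78, 72, 60, 53, 53, 51, 51, 52, 60, 105, 149, 167, 166, 167, 161, 127, 69, 56, 56, 55, 56, 56, 58, 78, 124, 154, 147, 147, 166, 158, 129, 95, 88, 91, 89, 85]
156 [136, 103, 148, 182, 182, 182, 185, 184, 178, 177, 180, 180, 178, 168, 161, 164, 165, 167, 166, 166, 161, 128, 69, 55, 55, 54, 55, 55, 59, 77, 125, 155, 145, 146, 166, 159, 131, 95, 82, 85, 85, 83]
158 [88, 92, 145, 181, 183, 184, 167, 128, 106, 136, 171, 183, 184, 185, 181, 169, 166, 168, 166, 167, 160, 128, 69, 56, 55, 54, 55, 55, 56, 74, 125, 155, 146, 147, 166, 162, 136, 104, 94, 93, 86, 84]
160 [78, 97, 147, 181, 183, 183, 166, 124, 96, 129, 168, 184, 185, 184, 179, 171, 166, 167, 166, 167, 163, 142, 106, 84, 79, 75, 71, 
[... 2554 characters left out ...]
243, 144, 132, 155, 161, 160, 154, 128, 92, 93, 140, 158, 119, 91, 94, 100, 102, 98, 90, 93, 94, 89, 89, 89, 87, 87, 86, 86, 86, 85, 86, 83, 84, 82, 84, 82, 83, 83, 82]
188 [247, 247, 247, 243, 149, 126, 151, 157, 154, 145, 115, 90, 94, 138, 158, 120, 90, 86, 87, 87, 90, 89, 92, 93, 91, 90, 95, 102, 102, 103, 109, 116, 115, 109, 104, 98, 92, 90, 90, 91, 89, 89]
190 [247, 247, 247, 238, 146, 100, 96, 99, 97, 89, 86, 87, 93, 125, 140, 115, 89, 88, 89, 89, 89, 90, 89, 89, 89, 88, 87, 85, 85, 86, 86, 85, 86, 87, 88, 88, 91, 91, 89, 90, 88, 89]
57 12 [[262.8, 182.8], [262.0, 152.1]]
33 12 [[275.4, 184.6], [275.1, 153.8]]
33 4 [[276.7, 182.4], [276.4, 151.7]]
45 12 [[269.1, 183.7], [268.5, 152.9]]
```

```bash
cat >lean.py <<'E'
from h import *
import sys
PL=[.5317,-.416,.150]; SQ=[.4254,-.2671,-.0665]
def slope(q,x,y,z0,z1,t,zp):
    a=proj("side",place(q,[[x+t*(z0-zp),y,z0],[x+t*(z1-zp),y,z1]])); return a,(a[1,0]-a[0,0])/(a[1,1]-a[0,1])
def lean(g,q,x,y,z0,z1,kind,t0=0,zp=0):
    a,_=slope(q,x,y,z0,z1,t0,zp); P=[]
    for v in np.arange(np.ceil(a[1,1]),np.floor(a[0,1])).astype(int):
        u=a[0,0]+(v-a[0,1])*(a[1,0]-a[0,0])/(a[1,1]-a[0,1]); c=np.arange(round(u)-4,round(u)+5); r=g[v,c]
        if kind=="slot": w=np.clip(165-r,0,None)
        else: w=np.clip(-np.gradient(g[v])[c],0,None)
        k=w.argmax(); w=np.where(abs(np.arange(9)-k)<3,w,0); P.append((v,(w*c).sum()/w.sum()))
    P=np.array(P); m=cv2.fitLine(P.astype(np.float32),cv2.DIST_HUBER,0,.01,.01).ravel(); m=m[1]/m[0]
    s0=slope(q,x,y,z0,z1,0,zp)[1]; s1=slope(q,x,y,z0,z1,.05,zp)[1]
    return round((m-s0)/(s1-s0)*.05,4),np.std(P[:,1]-np.polyval(np.polyfit(*P.T,1),P[:,0])).round(2)
if __name__=="__main__":
    g0=cv2.imread("pics/side0.png",0).astype(float)
    print("start: blade",lean(g0,SQ,9,4,28,95,"e"),"post(-.12)",lean(g0,PL,45,12,42,76,"slot",-.12,24))
    g=np.mean([cv2.cvtColor(arm.get_image("side"),cv2.COLOR_BGR2GRAY).astype(float) for _ in range(3)],0)
    print("now: blade",lean(g,PL,-3,4,40,107,"e"),"post",lean(g,PL,45,12,42,76,"slot"))
E
python3 lean.py
```

```text
start: blade (np.float64(0.019), np.float64(0.63)) post(-.12) (np.float64(-0.1324), np.float64(0.11))
now: blade (np.float64(0.0115), np.float64(0.18)) post (np.float64(0.0127), np.float64(0.07))
```

Blade and post agree with each other, both leaning about 0.012 rad forward, which shows they are flush but pushed slightly too hard. I'll ease the push and bear down a bit more to seat the stock.

Emit:
servo_tool(
  offset=[
    [0.5,0,1],
    [1,0,2],
    [1,0,2],
    [1,0,2],
  ],
  yaw=[0,0,0,0],
)

```text
t: 11.82
tool_pos: [0.5452, -0.4142, 0.0834]
eef_rot: [-0.075, 0.997, -0.001, -0.002]
wrist_force: [-12.1, 0.7, 15.9]
gripper_width: 0.082
gripper_force: 81.7
```

```bash
python3 st.py; python3 lean.py
```

```text
11.825 [ 0.5452 -0.4142  0.0834] [-0.004  -0.0027 -1.    ] yaw 0.1503 F [-12.1   0.7  15.9] [0.26 2.35 0.11]
TCP in corner frame mm [-19.4  -0.2  71.4] F in mount -11.9
start: blade (np.float64(0.019), np.float64(0.63)) post(-.12) (np.float64(-0.1324), np.float64(0.11))
now: blade (np.float64(0.0098), np.float64(0.19)) post (np.float64(0.0092), np.float64(0.06))
```

Emit:
servo_tool(
  offset=[
    [0.5,0,0],
    [1,0,0],
    [1,0,0],
    [1,0,0],
  ],
  yaw=[0,0,0,0],
)

```text
t: 12.48
tool_pos: [0.5449, -0.4143, 0.0834]
eef_rot: [-0.075, 0.997, -0.001, -0.001]
wrist_force: [-10.7, -0.4, 14.4]
gripper_width: 0.085
gripper_force: 81.3
```

```bash
python3 st.py; python3 lean.py
```

```text
12.475 [ 0.5449 -0.4143  0.0834] [-0.002  -0.0028 -1.    ] yaw 0.1502 F [-10.7  -0.4  14.4] [ 0.3   1.96 -0.01]
TCP in corner frame mm [-19.6  -0.2  71.4] F in mount -10.6
start: blade (np.float64(0.019), np.float64(0.63)) post(-.12) (np.float64(-0.1324), np.float64(0.11))
now: blade (np.float64(0.0055), np.float64(0.24)) post (np.float64(0.0084), np.float64(0.06))
```

Emit:
servo_tool(
  offset=[
    [0,0,0],
    [0,0,0],
    [0,0,0],
    [0,0,0],
  ],
  yaw=[0,0,0,0],
)

```text
t: 13.12
tool_pos: [0.545, -0.4142, 0.0834]
eef_rot: [-0.075, 0.997, -0.001, -0.001]
wrist_force: [-9.9, 0.8, 14.3]
gripper_width: 0.082
gripper_force: 81.3
```

```bash
python3 st.py; python3 lean.py; python3 -c "
from bench import arm
print(arm.hand_in())"
```

```text
13.125 [ 0.545  -0.4142  0.0834] [-0.002  -0.0029 -1.    ] yaw 0.1502 F [-9.9  0.8 14.3] [0.25 1.88 0.03]
TCP in corner frame mm [-19.6  -0.2  71.4] F in mount -9.7
start: blade (np.float64(0.019), np.float64(0.63)) post(-.12) (np.float64(-0.1324), np.float64(0.11))
now: blade (np.float64(0.0077), np.float64(0.24)) post (np.float64(0.0076), np.float64(0.06))
the job is handed in; nothing more can be done
None
```

The job is handed in (no verdict returned): the gripped square is pressed into the corner, stock on the plate and blade against the post, both measuring about 0.008 rad from upright (by camera, good to roughly 0.01 rad).

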